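# Shim the rocking microscope

### The job

The bench microscope rocks because its foot below the blue pad is too short. Without gripping or lifting anything, push the orange wedge shim along the bench, thin edge first, under that foot until the microscope sits level and no longer rocks, then press lightly down on the blue pad with the fingertips to feel that it is firm. Leave the shim in place under the foot and the other things on the bench undisturbed.

Things in the scene. Friction and masses are not known exactly. Their poses are not given: they have to be found in the camera images.
- stand: white bench microscope, does not slide; origin on the bench at mid-base. Base slab 196 (x) by 176 mm (y), underside 22, top 36 mm up when level. Rubber feet at x +-80, y +-70 mm; it rocks about the line through feet (-80, 70) and (80, -70); the short one is (-80, -70). Column (24 mm across, 281 mm tall) at (-55, 60); optical head near (-25, 38), from 135 mm up to 300 mm.
- short_foot (a point): the lowest point of the short foot, a shallow rubber dome 32 mm across; axes those of the microscope's base. 7 mm above the bench when the microscope is level, touching the bench (within 0.5 mm) while it sags. It carries 3 to 5 N.
- microscope (a joint): rocking angle in rad: 0 = level, all feet bearing (a firm stop: the opposite foot stands on the bench), about 0.064 = sagged on to the short foot, where it starts. The microscope falls to the sagged side by itself whenever nothing props the short foot.
- press_pad (a point): blue round pad, 36 mm across and 3 mm thick, on top of the base's corner almost above the short foot (at x = -76, y = -66 mm of the base); the point is the centre of its top face, 39 mm above the bench when level.
- shim: loose orange plastic wedge, about 70 g, 70 mm long (x), 46 wide (y); origin at the centre of its underside, x to the thin edge: 2 mm thick there, rising evenly to 18 mm at the upright flat back. Starts beyond the base's -y edge, thin edge roughly towards the short foot. Level when the foot is about 20 mm in from the thin edge: there the push (till then under 15 N) turns stiff. Stays put when left.
- bulb: red rubber blower bulb, upright, 60 mm across, 85 mm tall; loose, to be left alone; origin at the centre of its underside
- loupe: black eye loupe, 37 mm across, 34 mm tall; loose, to be left alone; origin at the centre of its underside
- driver: screwdriver with a green handle, lying, 120 mm long; loose, to be left alone; origin at the middle of its length, on the underside
- watch_case: round steel watch case with a blue dial, 40 mm across, 10 mm thick; loose, to be left alone; origin at the centre of its underside
- jar: amber glass jar with a steel lid, 60 mm across, 75 mm tall; loose, to be left alone; origin at the centre of its underside
- cup: white plastic cup, 72 mm across, 85 mm tall; loose, to be left alone; origin at the centre of its underside
There are look-alikes about, which are no part of the job. Several things look just like the shim: the one meant starts nearest to the robot's base.

How it is judged (in metres and radians):
On the way, in this order (a step that is already met when the one before it is completed fails the run):
1. the shim is pushed under the short foot until the microscope is level and bears on it (value of joint microscope below 0.011 rad and contact force between stand and shim above 0.5 N and x of short_foot in the frame of shim between -0.03 and 0.035 m and y of short_foot in the frame of shim between -0.023 and 0.023 m), for 0.2 s.
2. the fingertips press the blue pad with at least 2 N and the microscope does not rock (contact force between the fingers and stand above 2 N and horizontal distance between the grasp point and press_pad below 0.035 m and value of joint microscope below 0.016 rad), for 0.1 s.
At the end, for the whole second after the job is handed in: the microscope is level within 0.011 rad (about 1 mm at the foot), the short foot bears on the shim (over 0.5 N), its centre over the slope and within 23 mm of the shim's centreline; the shim lies flat and still on the bench (all of step 1 and linear speed of shim below 0.01 m/s and angle between shim's own z axis and vertical below 0.08 rad and height (world z) of shim below 0.005 m); the robot touches nothing.
It fails at once if the shim is lifted off the bench (more than 12 mm) or turned over (height (world z) of shim above 0.012 m or angle between shim's own z axis and vertical above 0.5 rad).
It fails at once if the microscope is hit or pressed hard (over 40 N) (contact force between any of the fingers, the arm and stand above 40 N).
It fails at once if another thing on the bench is disturbed (moved more than 30 mm) (distance of any of bulb, loupe, driver, watch_case, jar, cup from where it was at the start of the episode above 0.03 m).
It also fails if it takes over 61 s, if anything falls off the work surface, if the arm or the gripper's body presses on something with over 40 N, if the wrist force passes 120 N, or if a joint passes its speed limit or range.

### The arm

A 6-joint arm with a two-finger parallel gripper is mounted at the origin on the work surface. World frame = base frame: x ahead of the robot, y to its left, z up, the work surface at z = 0. Lengths are in m, angles in degrees, forces in N, time in s.
With the tool pointing down it reaches from about 0.325 to 0.875 m from the base axis. Payload 4.4 kg.
Tool frame: the origin (TCP) lies between the finger pads; the fingertips stand 22 mm ahead of it and the grasp point (between the pads) lies 3 mm ahead of it (bot.nose_length is the distance from the TCP to the fingertips, in m); x points along the fingers, y is the direction in which the jaws open and shut, and the axes are right-handed (so a half turn about x gives the same grasp; the last joint's range is limited). The gripper opens to 85 mm and grips with 20 to 120 N. Pads are 22 mm wide; open, the fingers measure 114 mm over their backs; the gripper's body (76 mm by 85 mm) begins 54 mm behind the grasp point. The pads swing forward as they close: fully open they stand 13 mm farther back than shut.
Start: joints at [-79.154, 11.837, 88.321, -0, 79.842, -8.623], TCP at [0.192, -0.542, 0.253] pointing down, gripper open.
Joint ranges: [-156.59, 156.59], [-49.26, 127.26], [12.9, 141.05], [-63.56, 243.56], [4.71, 150.69], [-161.64, 161.64]. Speed limits (degrees/s): [159.86, 159.86, 180, 180, 180, 180].

### API

Orientations are given as [roll, pitch, yaw] about the fixed x, y, z axes, in that order (R = Rz(yaw) Ry(pitch) Rx(roll)).
In Python, from cell import bot gives the robot as it stands. The module is installed in compiled form; this text tells all that it offers.
- The arm moves only by the tool drive_tool, never from a script. Its arguments are lists of equal length, an entry for each row: "delta_pos": the shift along the world's x, y, z in mm, a list of three; "spin": the turn about the world's z in rad. A call has 1 to 5 rows; each row shifts and turns the pose as measured when the row begins; what a row does not reach is not made up. A row lasts 1/12 s, in which the tool goes at most 41.7 mm and 7.16 degrees, less where a joint would pass 70% of its speed; a pose out of reach is approached as far as the arm can. A call is refused whole if a number of a shift passes 41.7 or a number of a turn 0.125, either way. A call with a gripper value outside its range is refused whole. "hand" is the opening in per cent of the stroke, from 0 (shut) to 100 (fully open), set as the call begins (left out, the last holds). The fingers move at their own pace and stop on an object; "newtons" is the grip in N (left out, the last holds). Time passes only in rows, so rows that do not move let the fingers close. It gives the time, the measured TCP pose, the force and the opening at its end, in the units of the state.
- bot.sense(): the state, without advancing time (a new reading comes with each control period).
- bot.read_camera(name): name is "scene" or "top"; returns a dict with "img" (480x640x3 uint8, red, green, blue), "K" (3x3 intrinsics, pixels), "k1" (the pictures are not rectified: a ray, as slopes to the right and down, at radius r is drawn at 1 + k1 r^2 times it, then the intrinsics apply), "eye" and "rotation" of the camera in the world. Camera axes: x right, y down, z forward; pixel columns grow to the right and rows downward; lengths in m; the calibration is good to about 2 mm. A picture is of the moment at which its call begins. There is no depth.
- bot.sign_off(): hands the job in, once; it reports no verdict.
The state is a dict: "time_s": time; "qpos": joint angles; "joint_velocities": joint speeds; "joint_torque": joint torques, N m; "ee_pos": TCP position; "tcp_rot": TCP orientation; "wrist_force": force on the tool from outside, world axes, zero at the start; "moment": the same for the moment, N m; "opening": opening from 0.0 (shut) to 1.0 (fully open).
Only numpy, scipy, OpenCV 4.12 (cv2) and the standard library are available. Lean on these libraries where they do the work, as an engineer would, in place of code of your own. Each camera call takes 0.05 s, during which the arm holds its last target. There are 200 camera calls.

## Working session

There is one attempt and no reset: what is moved stays moved. The work goes in short steps, Python scripts to look and compute and a tool call to move; the robot and the scene stay as the last step left them, time stands still between calls to the robot, and variables do not carry over. Pictures are saved under pics/ and viewed, about 8 in all and at most 12, crops included, and the job is handed in when it is done.

Besides the shell and the picture viewer there is one more tool, called after "Request:" by a JSON object that holds its "name" and its "arguments", one argument or row to a line. drive_tool: Moves the arm, as the interface text tells. Its arguments: {"type":"object","properties":{"delta_pos":{"type":"array"},"spin":{"type":"array"},"hand":{"type":"number"},"newtons":{"type":"number"}},"required":["delta_pos","spin"]}

```bash
mkdir -p pics; cat > h.py <<'E'
import numpy as np,cv2
from cell import bot
def cam(n,save=None):
    c=bot.read_camera(n)
    if save: cv2.imwrite('pics/'+save,c['img'][:,:,::-1])
    return c
def und(c,uv):
    K=np.array(c['K'],float); k1=c['k1']
    p=np.atleast_2d(np.array(uv,float)); d=np.c_[(p[:,0]-K[0,2])/K[0,0],(p[:,1]-K[1,2])/K[1,1]]
    s=d.copy()
    for _ in range(20): s=d/(1+k1*(s**2).sum(1,keepdims=True))
    return s
def ray(c,uv,z=0.):
    s=und(c,uv); R=np.array(c['rotation']); e=np.array(c['eye'])
    d=np.c_[s,np.ones(len(s))]@R.T
    return e+d*((z-e[2])/d[:,2:3])
def proj(c,P):
    R=np.array(c['rotation']); q=(np.atleast_2d(P)-np.array(c['eye']))@R
    s=q[:,:2]/q[:,2:]; s=s*(1+c['k1']*(s**2).sum(1,keepdims=True)); K=np.array(c['K'])
    return np.c_[s[:,0]*K[0,0]+K[0,2],s[:,1]*K[1,1]+K[1,2]]
E
python3 - <<'E'
from h import *
a=cam('top','t0.png');b=cam('scene','s0.png')
for c in(a,b): print(c['eye'],c['k1'],np.round(c['rotation'],3).tolist(),np.round(c['K'],1).tolist())
print(bot.sense(),bot.nose_length)
E
```

```text
[ 0.45487939 -0.02891465  1.19687114] 0.045756526233651805 [-173.963, -0.302, -91.097] [[533.8, 0.0, 312.5], [0.0, 533.8, 242.7], [0.0, 0.0, 1.0]]
[1.35080499 0.26479403 0.96144395] 0.03990338009503794 [-136.038, 0.534, 109.338] [[500.7, 0.0, 317.6], [0.0, 500.7, 230.7], [0.0, 0.0, 1.0]]
{'time_s': 0.1, 'qpos': array([-7.91548260e+01,  1.18834740e+01,  8.83963646e+01,  8.62850523e-04,
        7.98417849e+01, -8.62147844e+00]), 'joint_velocities': array([ 0.04950692, -0.16552207, -0.18421839,  0.04286832,  0.09500461,
       -0.0618659 ]), 'joint_torque': array([-1.57175118e-04, -3.84090650e+01, -2.92549109e+01, -1.56445767e-04,
        4.85014636e-03,  8.79964901e-08]), 'ee_pos': array([ 0.19151043, -0.54149582,  0.25220318]), 'tcp_rot': array([-99.02142861,  89.87837349, 100.44507079]), 'wrist_force': array([ 0.07739292,  0.41356518, -0.20274412]), 'moment': array([ 0.01928693,  0.0167788 , -0.00313005]), 'opening': 0.9999627157748594} 0.022
```

View pics/t0.png

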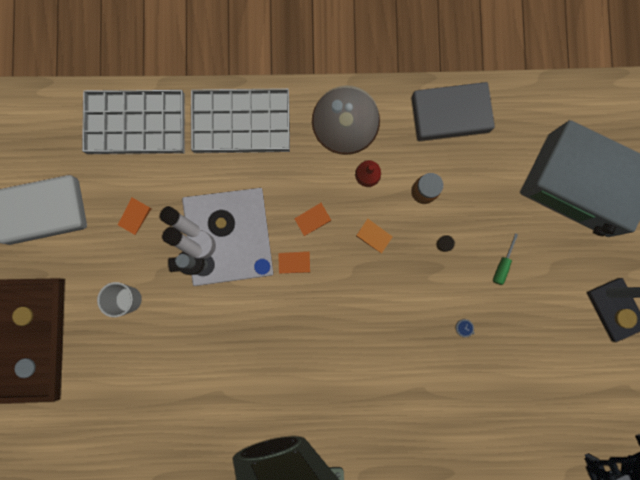

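View pics/s0.png

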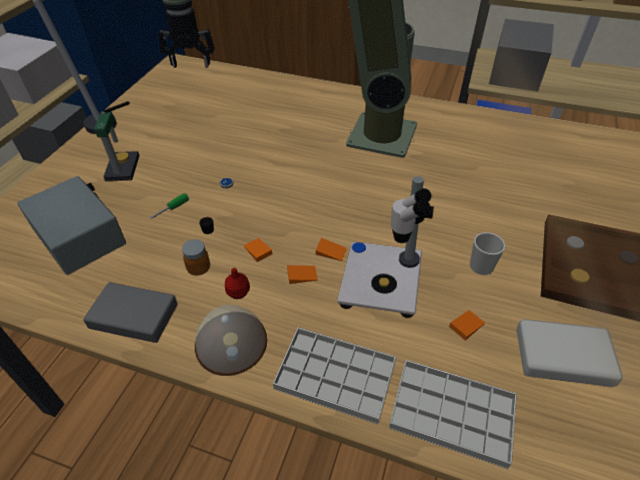

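```bash
sed -i "s/    if save/    from scipy.spatial.transform import Rotation as Ro\n    c['rotation']=Ro.from_euler('xyz',c['rotation'],degrees=True).as_matrix() if np.ndim(c['rotation'])==1 else c['rotation']\n    if save/" h.py
python3 - <<'E'
from h import *
a=cam('top');b=cam('scene')
for n,c in(('top',a),('scene',b)):
    h=cv2.cvtColor(c['img'],cv2.COLOR_RGB2HSV)
    m=cv2.inRange(h,(5,170,120),(16,255,255))
    for k in cv2.findContours(m,cv2.RETR_EXTERNAL,cv2.CHAIN_APPROX_NONE)[0]:
        if cv2.contourArea(k)<150: continue
        r=cv2.minAreaRect(k); ce=ray(c,[r[0]],.008)[0]
        p=cv2.approxPolyDP(k,3,True)[:,0]
        print(n,np.round(r[0]),'xy',ce[:2].round(3),'dist',np.hypot(*ce[:2]).round(3),'corners',p.tolist())
        print('   box z0',(ray(c,p,0.)[:,:2]*1000).round().tolist())
    m=cv2.inRange(h,(105,150,80),(125,255,255))
    for k in cv2.findContours(m,cv2.RETR_EXTERNAL,cv2.CHAIN_APPROX_NONE)[0]:
        if cv2.contourArea(k)>60:
            e=cv2.fitEllipse(k)[0]; print(n,'blue',e,ray(c,[e],.034)[0].round(4))
# slab corners in top
h=cv2.cvtColor(a['img'],cv2.COLOR_RGB2HSV); print(h[205,195],h[250,230],a['img'][250,230])
m=cv2.inRange(h,(0,0,120),(179,50,255)); m[:,:165]=0;m[:180]=0;m[290:]=0;m[:,280:]=0
k=max(cv2.findContours(m,cv2.RETR_EXTERNAL,cv2.CHAIN_APPROX_NONE)[0],key=cv2.contourArea)
p=cv2.approxPolyDP(cv2.convexHull(k),5,True)[:,0]; print(p.tolist(),ray(a,p,.036).round(3).tolist())
x=cv2.resize(a['img'][180:300,170:410],None,fx=3,fy=3,interpolation=cv2.INTER_CUBIC)
y=cv2.resize(b['img'][220:320,240:440],None,fx=3.6,fy=3.6,interpolation=cv2.INTER_CUBIC)[:240]
y=y[:240,:720]
cv2.imwrite('pics/c1.png',np.vstack([x,y])[:,:,::-1])
E
```

```text
top [294. 262.] xy [0.537 0.005] dist 0.537 corners [[308, 252], [279, 254], [279, 271], [309, 271]]
   box z0 [[560.0, -27.0], [557.0, 38.0], [519.0, 39.0], [518.0, -29.0]]
top [374. 236.] xy [ 0.594 -0.176] dist 0.619 corners [[367, 220], [357, 235], [381, 251], [390, 236]]
   box z0 [[631.0, -162.0], [597.0, -138.0], [560.0, -191.0], [593.0, -213.0]]
top [312. 219.] xy [ 0.634 -0.038] dist 0.635 corners [[320, 203], [295, 218], [304, 234], [329, 220]]
   box z0 [[672.0, -56.0], [638.0, 1.0], [601.0, -19.0], [632.0, -76.0]]
top [133. 216.] xy [0.648 0.362] dist 0.742 corners [[131, 198], [118, 224], [135, 233], [148, 207]]
   box z0 [[690.0, 370.0], [632.0, 398.0], [611.0, 360.0], [669.0, 332.0]]
top blue (261.6227111816406, 266.2587585449219) [0.5281 0.0744 0.034 ]
scene [467. 322.] xy [0.647 0.363] dist 0.741 corners [[469, 310], [451, 322], [466, 335], [484, 323]]
   box z0 [[605.0, 362.0], [652.0, 329.0], [675.0, 365.0], [630.0, 398.0]]
scene [302. 272.] xy [ 0.631 -0.038] dist 0.632 corners [[287, 265], [289, 279], [317, 279], [314, 266]]
   box z0 [[616.0, -84.0], [656.0, -63.0], [634.0, 2.0], [597.0, -19.0]]
scene [331. 249.] xy [0.536 0.005] dist 0.536 corners [[321, 238], [316, 249], [342, 259], [346, 248]]
   box z0 [[501.0, -33.0], [542.0, -33.0], [553.0, 41.0], [514.0, 39.0]]
scene [257. 247.] xy [ 0.592 -0.176] dist 0.617 corners [[258, 238], [244, 245], [256, 257], [270, 250]]
   box z0 [[555.0, -190.0], [589.0, -215.0], [617.0, -168.0], [583.0, -144.0]]
scene blue (358.5168151855469, 247.05166625976562) [0.5301 0.0757 0.034 ]
scene blue (487.90240478515625, 103.9916000366211) [-0.2317  0.3055  0.034 ]
[135   7 144] [135   7 148] [146 144 148]
[[261, 188], [272, 274], [193, 284], [178, 223], [183, 197]] [[0.701, 0.074, 0.036], [0.511, 0.052, 0.036], [0.492, 0.223, 0.036], [0.626, 0.256, 0.036], [0.684, 0.245, 0.036]]
```

View pics/c1.png

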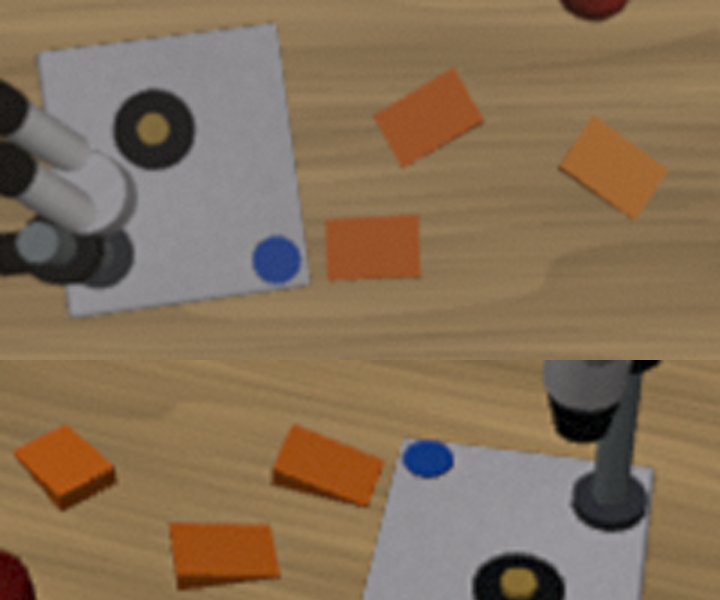

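A, top (294,262) / scene (331,249), is 0.537 m from the base. The others are B (312,219) at 0.635 m, C (374,236) at 0.62 m and D (133,216) at 0.74 m. A is the nearest and lies beside the base's -y edge, next to the pad at (262,266). The crop shows its thick back away from the microscope, so A is the shim. The foot is at about (0.525, 0.070) and the shim centre at (0.538, 0.005), heading +y. It needs to go about 13 mm sideways in -x, then about 50 mm in +y.

```bash
python3 - <<'E'
from h import *
from scipy.spatial.transform import Rotation as Ro
print(Ro.from_euler('xyz',bot.sense()['tcp_rot'],degrees=True).as_matrix().round(3))
E
```

```text
[[-0.     0.333 -0.943]
 [ 0.001 -0.943 -0.333]
 [-1.    -0.001 -0.   ]]
```

Request:
{"name": "drive_tool", "arguments": {
  "delta_pos": [
    [30, 28, -10],
    [30, 28, -10],
    [30, 28, -10],
    [30, 28, -10],
    [30, 28, -10]
  ],
  "spin": [0, 0, 0, 0, 0],
  "hand": 25
}}

```text
time_s: 0.62
ee_pos: [0.337, -0.4072, 0.2041]
tcp_rot: [68.4, 89.5, -93.0]
wrist_force: [1.7, 0.4, 0.7]
opening: 0.298
```

Request:
{"name": "drive_tool", "arguments": {
  "delta_pos": [
    [20, 34, -10],
    [20, 34, -10],
    [20, 34, -10],
    [20, 34, -10],
    [20, 34, -10]
  ],
  "spin": [-0.07, -0.07, -0.07, -0.07, -0.06]
}}

```text
time_s: 1.03
ee_pos: [0.4399, -0.2331, 0.1531]
tcp_rot: [84.7, 89.4, -97.1]
wrist_force: [0.4, -1.1, -0.3]
opening: 0.249
```

Request:
{"name": "drive_tool", "arguments": {
  "delta_pos": [
    [20, 34, -5],
    [20, 34, -5],
    [20, 34, -5],
    [20, 34, -5],
    [20, 34, -5]
  ],
  "spin": [0, 0, 0, 0, 0]
}}

```text
time_s: 1.45
ee_pos: [0.5414, -0.0532, 0.1252]
tcp_rot: [70.0, 89.4, -112.1]
wrist_force: [0.9, -0.8, -0.2]
opening: 0.249
```

```bash
cat >> h.py <<'E'
def st():
    from scipy.spatial.transform import Rotation as Ro
    s=bot.sense(); R=Ro.from_euler('xyz',s['tcp_rot'],degrees=True).as_matrix()
    print('t',s['time_s'],'p',s['ee_pos'].round(4),'F',s['wrist_force'].round(1),'jaw deg',np.degrees(np.arctan2(R[1,1],R[0,1])).round(1)%180,'toolx',R[:,0].round(3),s['opening'])
E
python3 -c "from h import *; st()"
```

```text
t 1.45 p [ 0.5414 -0.0532  0.1252] F [ 0.9 -0.8 -0.2] jaw deg 87.9 toolx [-0.004 -0.009 -1.   ] 0.24921316180666683
```

Request:
{"name": "drive_tool", "arguments": {
  "delta_pos": [
    [20, 25, 0],
    [19, 24, 0],
    [0, 0, -25],
    [0, 0, -25],
    [0, 0, -25]
  ],
  "spin": [0.035, 0, 0, 0, 0]
}}

```text
time_s: 1.87
ee_pos: [0.5912, 0.0085, 0.0535]
tcp_rot: [146.9, 89.1, -32.3]
wrist_force: [0.3, -0.4, -0.4]
opening: 0.249
```

```bash
python3 - <<'E'
from h import *
st()
b=cam('scene')
cv2.imwrite('pics/c2.png',cv2.resize(b['img'][190:300,230:390],None,fx=4,fy=4,interpolation=cv2.INTER_CUBIC)[:,:,::-1])
E
```

```text
t 1.8667 p [0.5912 0.0085 0.0535] F [ 0.3 -0.4 -0.4] jaw deg 90.8 toolx [ 0.014 -0.009 -1.   ] 0.2489595903859178
```

View pics/c2.png

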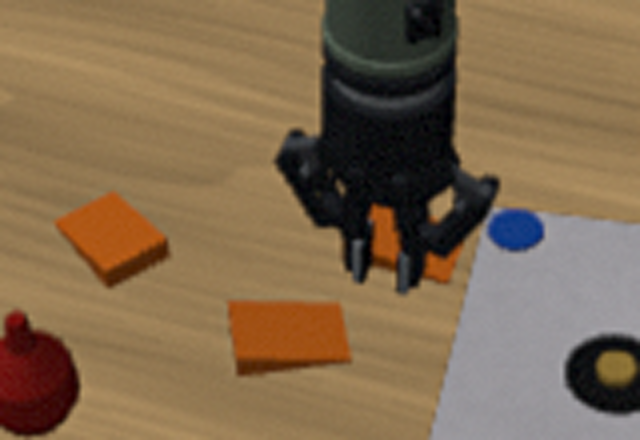

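Request:
{"name": "drive_tool", "arguments": {
  "delta_pos": [
    [-8, -13, 0],
    [0, 0, 0],
    [0, 0, -10],
    [0, 0, -10],
    [0, 0, 0]
  ],
  "spin": [-0.014, 0, 0, 0, 0]
}}

```text
time_s: 2.33
ee_pos: [0.5758, -0.0033, 0.0237]
tcp_rot: [52.8, 89.6, -127.3]
wrist_force: [-0.0, -0.4, -0.6]
opening: 0.253
```

Request:
{"name": "drive_tool", "arguments": {
  "delta_pos": [
    [0, 0, -6],
    [0, 0, 0]
  ],
  "spin": [0, 0]
}}

```text
time_s: 2.5
ee_pos: [0.5786, -0.0035, 0.024]
tcp_rot: [69.8, 89.6, -110.2]
wrist_force: [-0.1, 0.4, -0.5]
opening: 0.249
```

```bash
python3 -c "from h import *; st()"
```

```text
t 2.5 p [ 0.5786 -0.0035  0.024 ] F [-0.1  0.4 -0.5] jaw deg 90.0 toolx [-0.002 -0.006 -1.   ] 0.24863916462985602
```

Request:
{"name": "drive_tool", "arguments": {
  "delta_pos": [
    [-4, 0, 0],
    [-4, 0, 0],
    [-4, 0, 0],
    [-3, 0, 0],
    [0, 0, 0]
  ],
  "spin": [0, 0, 0, 0, 0]
}}

```text
time_s: 2.92
ee_pos: [0.5654, -0.0034, 0.0263]
tcp_rot: [124.7, 89.5, -55.2]
wrist_force: [0.6, -0.2, -0.3]
opening: 0.251
```

```bash
python3 -c "from h import *; st()"
```

```text
t 2.9167 p [ 0.5654 -0.0034  0.0263] F [ 0.6 -0.2 -0.3] jaw deg 90.0 toolx [ 0.005 -0.007 -1.   ] 0.25080940032385657
```

Request:
{"name": "drive_tool", "arguments": {
  "delta_pos": [
    [-4, 0, -2],
    [-3, 0, 0],
    [0, 0, 0]
  ],
  "spin": [0, 0, 0]
}}

```text
time_s: 3.17
ee_pos: [0.5575, -0.0033, 0.0236]
tcp_rot: [126.5, 89.5, -53.5]
wrist_force: [0.2, -0.0, 0.9]
opening: 0.247
```

```bash
cat >> h.py <<'E'
def shim(c,lo=(0.48,-0.06),hi=(0.6,0.08)):
    h=cv2.cvtColor(c['img'],cv2.COLOR_RGB2HSV); m=cv2.inRange(h,(4,150,60),(17,255,255))
    for k in cv2.findContours(m,cv2.RETR_EXTERNAL,cv2.CHAIN_APPROX_NONE)[0]:
        if cv2.contourArea(k)<60: continue
        r=cv2.minAreaRect(k); ce=ray(c,[r[0]],.01)[0]
        if lo[0]<ce[0]<hi[0] and lo[1]<ce[1]<hi[1]:
            print('shim',ce.round(4),(ray(c,cv2.boxPoints(r),.01)[:,:2]*1000).round().tolist(),r[2])
E
python3 - <<'E'
from h import *
st(); a=cam('top'); b=cam('scene'); shim(a); shim(b)
cv2.imwrite('pics/c3.png',np.hstack([cv2.resize(i,(400,300),interpolation=cv2.INTER_CUBIC) for i in (a['img'][210:300,220:340],b['img'][195:285,290:410])])[:,:,::-1])
E
```

```text
t 3.1667 p [ 0.5575 -0.0033  0.0236] F [ 0.2 -0.   0.9] jaw deg 90.0 toolx [ 0.005 -0.007 -1.   ] 0.24708458866267283
shim [0.5244 0.0047 0.01  ] [[545.0, 38.0], [544.0, -29.0], [504.0, -28.0], [505.0, 38.0]] 90.0
shim [0.5317 0.0315 0.01  ] [[554.0, 20.0], [504.0, 19.0], [509.0, 44.0], [558.0, 43.0]] 23.198589324951172
shim [ 0.5325 -0.0097  0.01  ] [[513.0, -27.0], [506.0, -12.0], [552.0, 7.0], [559.0, -8.0]] 84.80557250976562
```

View pics/c3.png

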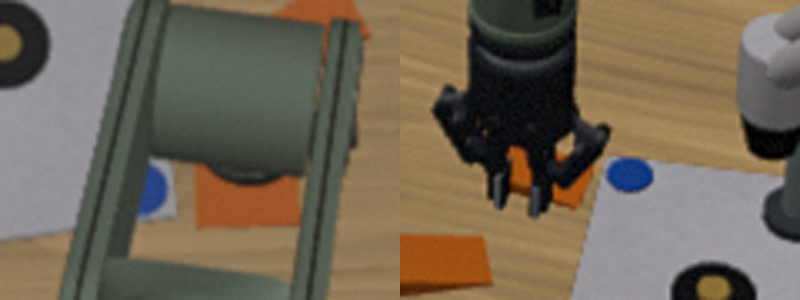

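Request:
{"name": "drive_tool", "arguments": {
  "delta_pos": [
    [8, 0, 0],
    [0, 0, 25],
    [0, -15, 20],
    [-5, -20, 5],
    [-10, -15, 0]
  ],
  "spin": [0, 0, 0, 0, 0]
}}

```text
time_s: 3.68
ee_pos: [0.5517, -0.0519, 0.073]
tcp_rot: [92.0, 89.7, -87.6]
wrist_force: [0.7, -1.1, -0.0]
opening: 0.25
```

```bash
python3 -c "
from h import *; st(); print(bot.sense()['qpos'].round(1)); c=cam('top'); shim(c)"
```

```text
t 3.6833 p [ 0.5517 -0.0519  0.073 ] F [ 0.7 -1.1 -0. ] jaw deg 90.3 toolx [ 0.    -0.006 -1.   ] 0.25041135919883445
[-14.2  21.7  99.4  -0.4  58.8  75.7]
shim [ 0.5264 -0.0031  0.01  ] [[549.0, 22.0], [548.0, -29.0], [504.0, -28.0], [505.0, 23.0]] 90.0
```

Request:
{"name": "drive_tool", "arguments": {
  "delta_pos": [
    [-6, -3, 0],
    [-6, -3, 0],
    [-6, -3, 0],
    [-5, -3, 0],
    [0, 0, 0]
  ],
  "spin": [0.12, 0.12, 0.12, 0.12, 0.12]
}}

```text
time_s: 4.15
ee_pos: [0.5281, -0.0679, 0.0726]
tcp_rot: [79.0, 89.7, -65.2]
wrist_force: [0.6, 0.3, 0.9]
opening: 0.248
```

Request:
{"name": "drive_tool", "arguments": {
  "delta_pos": [
    [0, 0, 0],
    [0, 0, 0],
    [0, 0, 0],
    [0, 0, 0],
    [0, 0, 0]
  ],
  "spin": [0.12, 0.12, 0.12, 0.12, 0.12]
}}

```text
time_s: 4.57
ee_pos: [0.5295, -0.0671, 0.0715]
tcp_rot: [76.6, 89.8, -31.7]
wrist_force: [-0.3, 0.9, -0.4]
opening: 0.248
```

```bash
python3 -c "
from h import *; st()"
```

```text
t 4.5667 p [ 0.5295 -0.0671  0.0715] F [-0.3  0.9 -0.4] jaw deg 161.6 toolx [ 0.003 -0.002 -1.   ] 0.24807740283272087
```

Request:
{"name": "drive_tool", "arguments": {
  "delta_pos": [
    [-5, 0, -15],
    [0, 0, -15],
    [0, 0, -10],
    [0, 0, 0],
    [0, 0, 0]
  ],
  "spin": [0.12, 0.12, 0.07, 0, 0]
}}

```text
time_s: 4.98
ee_pos: [0.5277, -0.0664, 0.0303]
tcp_rot: [98.9, 89.7, 9.2]
wrist_force: [-0.4, 0.6, 0.4]
opening: 0.251
```

```bash
python3 -c "
from h import *; st(); c=cam('top'); shim(c)"
```

```text
t 4.9833 p [ 0.5277 -0.0664  0.0303] F [-0.4  0.6  0.4] jaw deg 0.2 toolx [ 0.006  0.001 -1.   ] 0.2505560494072654
shim [0.5258 0.0236 0.01  ] [[547.0, 38.0], [547.0, 9.0], [504.0, 9.0], [505.0, 38.0]] 90.0
```

Request:
{"name": "drive_tool", "arguments": {
  "delta_pos": [
    [-3, 7, -4],
    [0, 7, 0],
    [0, 5, 0],
    [0, 5, 0],
    [0, 0, 0]
  ],
  "spin": [0, 0, 0, 0, 0]
}}

```text
time_s: 5.45
ee_pos: [0.5261, -0.0399, 0.0281]
tcp_rot: [92.6, 89.5, 2.6]
wrist_force: [0.2, -0.1, -0.1]
opening: 0.25
```

Request:
{"name": "drive_tool", "arguments": {
  "delta_pos": [
    [0, 5, 0],
    [0, 5, 0],
    [0, 5, 0],
    [0, 4, 0],
    [0, 0, 0]
  ],
  "spin": [0, 0, 0, 0, 0]
}}

```text
time_s: 5.87
ee_pos: [0.527, -0.0192, 0.0292]
tcp_rot: [81.5, 89.3, -8.4]
wrist_force: [0.1, -1.8, -0.1]
opening: 0.25
```

```bash
python3 -c "
from h import *; st(); c=cam('top'); shim(c)"
```

```text
t 5.8667 p [ 0.527  -0.0192  0.0292] F [ 0.1 -1.8 -0.1] jaw deg 0.1 toolx [ 0.012 -0.002 -1.   ] 0.25027351556307803
```

Request:
{"name": "drive_tool", "arguments": {
  "delta_pos": [
    [-2, 4, -3],
    [0, 4, 0],
    [0, 4, 0],
    [0, 4, 0],
    [0, 0, 0]
  ],
  "spin": [0, 0, 0, 0, 0]
}}

```text
time_s: 6.33
ee_pos: [0.5292, -0.013, 0.0296]
tcp_rot: [44.1, 88.4, -45.6]
wrist_force: [0.3, -1.0, -0.1]
opening: 0.252
```

Request:
{"name": "drive_tool", "arguments": {
  "delta_pos": [
    [0, 3, -1],
    [0, 3, 0],
    [0, 3, 0]
  ],
  "spin": [0, 0, 0]
}}

```text
time_s: 6.58
ee_pos: [0.5301, -0.009, 0.0298]
tcp_rot: [35.2, 88.0, -54.3]
wrist_force: [-0.3, -7.7, -0.5]
opening: 0.246
```

```bash
python3 -c "
from h import *; st(); c=cam('top');b=cam('scene'); shim(c);st()
cv2.imwrite('pics/c4.png',np.hstack([cv2.resize(i,(400,300),interpolation=cv2.INTER_CUBIC) for i in (c['img'][210:300,220:340],b['img'][195:285,290:410])])[:,:,::-1])
"
```

```text
t 6.5833 p [ 0.5301 -0.009   0.0298] F [-0.3 -7.7 -0.5] jaw deg 0.4 toolx [ 0.021 -0.029 -0.999] 0.24564632048838753
t 6.6833 p [ 0.5302 -0.0086  0.0298] F [ 0.  -6.   1.3] jaw deg 0.5 toolx [ 0.021 -0.028 -0.999] 0.24814104028149264
```

View pics/c4.png

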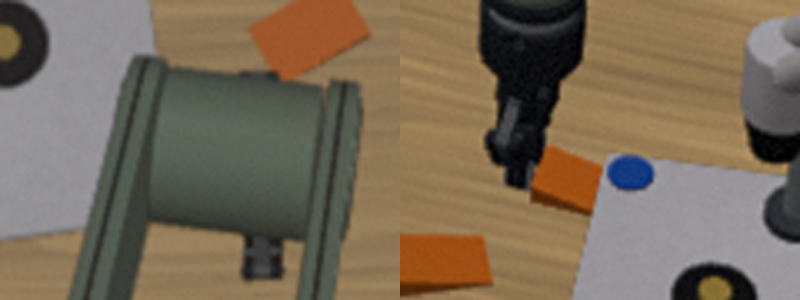

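Request:
{"name": "drive_tool", "arguments": {
  "delta_pos": [
    [-1, 5, -1],
    [-1, 5, -1],
    [-1, 5, -1]
  ],
  "spin": [0, 0, 0]
}}

```text
time_s: 6.93
ee_pos: [0.5309, -0.0002, 0.0295]
tcp_rot: [34.2, 87.2, -55.2]
wrist_force: [0.0, -8.2, 4.0]
opening: 0.25
```

```bash
python3 -c "
from h import *; st()"
```

```text
t 6.9333 p [ 5.309e-01 -2.000e-04  2.950e-02] F [ 0.  -8.2  4. ] jaw deg 0.6 toolx [ 0.028 -0.04  -0.999] 0.24984822354275843
```

Request:
{"name": "drive_tool", "arguments": {
  "delta_pos": [
    [-2, 5, -1],
    [-2, 5, -1],
    [-2, 3, -1]
  ],
  "spin": [0, 0, 0]
}}

```text
time_s: 7.18
ee_pos: [0.5297, 0.0079, 0.0294]
tcp_rot: [36.9, 86.4, -52.6]
wrist_force: [1.5, -6.7, 2.8]
opening: 0.249
```

```bash
python3 -c "
from h import *; st(); b=cam('scene'); st()
h=cv2.cvtColor(b['img'],cv2.COLOR_RGB2HSV);m=cv2.inRange(h,(105,150,80),(125,255,255))
for k in cv2.findContours(m,cv2.RETR_EXTERNAL,cv2.CHAIN_APPROX_NONE)[0]:
    if cv2.contourArea(k)>60: print(cv2.fitEllipse(k))
"
```

```text
t 7.1833 p [0.5297 0.0079 0.0294] F [ 1.5 -6.7  2.8] jaw deg 0.6 toolx [ 0.038 -0.049 -0.998] 0.24877381040582267
t 7.2333 p [0.5296 0.0082 0.0294] F [ 1.4 -5.6  2.5] jaw deg 0.6 toolx [ 0.038 -0.049 -0.998] 0.24938972046311514
((359.1074523925781, 246.00146484375), (8.600923538208008, 12.72961711883545), 93.3756103515625)
((488.3240966796875, 104.0743408203125), (4.709807395935059, 30.401365280151367), 99.90953826904297)
```

Request:
{"name": "drive_tool", "arguments": {
  "delta_pos": [
    [-1, 5, -1],
    [-1, 4, -1]
  ],
  "spin": [0, 0]
}}

```text
time_s: 7.4
ee_pos: [0.5302, 0.0117, 0.0295]
tcp_rot: [34.7, 85.8, -54.6]
wrist_force: [-2.5, -18.5, 4.7]
opening: 0.255
```

Request:
{"name": "drive_tool", "arguments": {
  "delta_pos": [
    [-1, 5, -1],
    [-1, 4, -1]
  ],
  "spin": [0, 0]
}}

```text
time_s: 7.57
ee_pos: [0.5303, 0.012, 0.0297]
tcp_rot: [29.8, 84.9, -59.2]
wrist_force: [-0.7, -13.6, 4.0]
opening: 0.253
```

```bash
cat >>h.py <<'E'
def pad(b):
    h=cv2.cvtColor(b['img'],cv2.COLOR_RGB2HSV);m=cv2.inRange(h,(105,150,80),(125,255,255))
    for k in cv2.findContours(m,cv2.RETR_EXTERNAL,cv2.CHAIN_APPROX_NONE)[0]:
        e=cv2.fitEllipse(k)[0] if cv2.contourArea(k)>50 else (0,0)
        if e[1]>200: print('pad',np.round(e,2))
E
python3 -c "
from h import *; st(); pad(cam('scene')); st()"
```

```text
t 7.5667 p [0.5303 0.012  0.0297] F [ -0.7 -13.6   4. ] jaw deg 1.1 toolx [ 0.045 -0.076 -0.996] 0.2530062066333726
pad [359.08 245.82]
t 7.6167 p [0.5303 0.0121 0.0297] F [ -1.7 -16.1   4.1] jaw deg 1.1 toolx [ 0.045 -0.076 -0.996] 0.25238432258820814
```

Request:
{"name": "drive_tool", "arguments": {
  "delta_pos": [
    [-1, 6, -1],
    [-1, 6, -1],
    [0, 6, -1]
  ],
  "spin": [0, 0, 0]
}}

```text
time_s: 7.87
ee_pos: [0.5307, 0.013, 0.0299]
tcp_rot: [22.0, 83.3, -66.5]
wrist_force: [-4.5, -22.2, 6.7]
opening: 0.249
```

```bash
python3 -c "
from h import *; st(); b=cam('scene','s5.png'); pad(b)
print(proj(b,[[.529,.075,.0325],[.529,.075,.039]]))
cv2.imwrite('pics/c5.png',cv2.resize(b['img'][200:320,300:440],(700,600),interpolation=cv2.INTER_CUBIC)[:,:,::-1])"
```

```text
t 7.8667 p [0.5307 0.013  0.0299] F [ -4.5 -22.2   6.7] jaw deg 1.6 toolx [ 0.047 -0.107 -0.993] 0.2489228166747733
pad [359.13 245.86]
[[358.35174074 247.07075231]
 [358.48020138 245.3173083 ]]
```

View pics/c5.png

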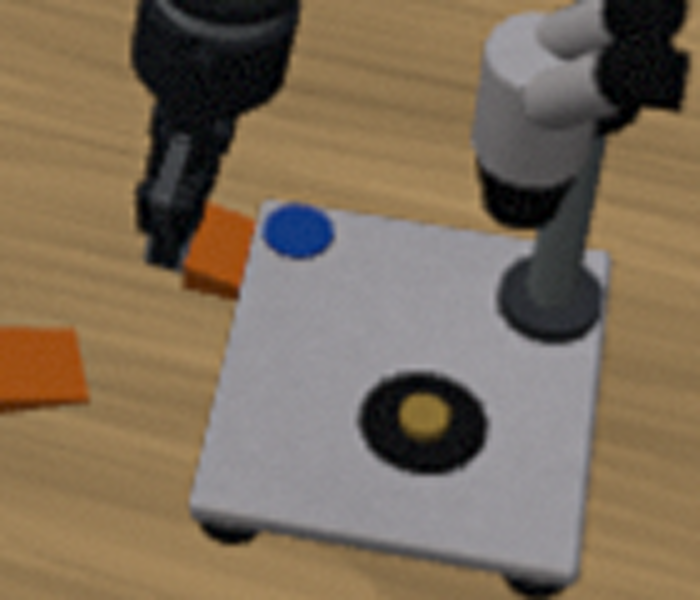

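```bash
cat > lev.py <<'E'
from h import *
from scipy.spatial.transform import Rotation as Ro
R=Ro.from_euler('z',6.5,degrees=True).as_matrix(); O=np.array([.5965,.1485,0])
def test(b):
    i0=cv2.cvtColor(cv2.imread('pics/s0.png'),cv2.COLOR_BGR2GRAY); i1=cv2.cvtColor(b['img'],cv2.COLOR_RGB2GRAY)
    u=R@np.array([160,-140,0])/212.6; a=O+R@np.array([-.08,.07,0])
    for nm,p,w in(('head',[-.025,.038,.2],11),('ocular',[-.02,.09,.29],13),('coltop',[-.055,.06,.275],9)):
        P=O+R@np.array(p)
        ps=lambda t: proj(b,a+Ro.from_rotvec(u*t).apply(P-a))[0]
        s=1 if (Ro.from_rotvec(u*.06).apply(O+R@np.array([-.08,-.07,0])-a)+a)[2]<0 else -1
        q0=ps(s*.064); x,y=np.round(q0).astype(int)
        T=i0[y-w:y+w+1,x-w:x+w+1]; S=i1[y-w-10:y+w+11,x-w-10:x+w+11]
        r=cv2.matchTemplate(cv2.resize(S,None,fx=5,fy=5,interpolation=cv2.INTER_CUBIC),cv2.resize(T,None,fx=5,fy=5,interpolation=cv2.INTER_CUBIC),cv2.TM_CCOEFF_NORMED)
        _,v,_,l=cv2.minMaxLoc(r); d=np.array(l)/5-10; e=ps(0)-q0
        print(nm,(x,y),'shift',d,'expected level',e.round(2),'score',round(v,3),'angle left',round(.064*(1-d@e/(e@e)),4))
if __name__=='__main__':
    import sys
    st(); test(cam('scene',sys.argv[1] if len(sys.argv)>1 else None))
E
python3 lev.py s6.png
```

```text
t 7.9167 p [0.5308 0.0131 0.03  ] F [ -3.2 -23.4   4.8] jaw deg 1.7 toolx [ 0.047 -0.108 -0.993] 0.25446152384305754
head (np.int64(402), np.int64(216)) shift [5.8 5. ] expected level [4.05 3.47] score 0.964 angle left -0.0279
ocular (np.int64(431), np.int64(187)) shift [6.  5.4] expected level [6.48 6.04] score 0.982 angle left 0.0057
coltop (np.int64(416), np.int64(181)) shift [5.6 5.4] expected level [5.94 4.43] score 0.957 angle left -0.0027
```

Request:
{"name": "drive_tool", "arguments": {
  "delta_pos": [
    [0, -8, 0],
    [0, -10, 0],
    [0, -15, 5],
    [0, -10, 20],
    [0, 0, 30]
  ],
  "spin": [0, 0, 0, 0, 0],
  "hand": 25
}}

```text
time_s: 8.38
ee_pos: [0.5242, -0.0317, 0.079]
tcp_rot: [15.5, 83.9, -73.1]
wrist_force: [0.2, -0.1, 0.2]
opening: 0.249
```

Request:
{"name": "drive_tool", "arguments": {
  "delta_pos": [
    [0, 0, 20],
    [0, 0, 5],
    [0, 0, 0],
    [0, 0, 0]
  ],
  "spin": [0, 0, 0, 0],
  "hand": 0
}}

```text
time_s: 8.72
ee_pos: [0.5273, -0.0321, 0.109]
tcp_rot: [21.0, 83.9, -67.9]
wrist_force: [0.5, -0.2, -0.2]
opening: 0.001
```

```bash
python3 lev.py s7.png; python3 -c "
from h import *; c=cam('top'); shim(c); pad(cam('scene'))
i=cv2.imread('pics/s7.png');cv2.imwrite('pics/c7.png',np.hstack([cv2.resize(i,(400,300),interpolation=cv2.INTER_CUBIC) for i in (c['img'][210:300,220:340][:,:,::-1],i[195:285,290:410])]))"
```

```text
t 8.7167 p [ 0.5273 -0.0321  0.109 ] F [ 0.5 -0.2 -0.2] jaw deg 1.3 toolx [ 0.04  -0.099 -0.994] 0.0007005157621308071
head (np.int64(402), np.int64(216)) shift [5.8 5. ] expected level [4.05 3.47] score 0.963 angle left -0.0279
ocular (np.int64(431), np.int64(187)) shift [6.  5.4] expected level [6.48 6.04] score 0.982 angle left 0.0057
coltop (np.int64(416), np.int64(181)) shift [5.6 5.4] expected level [5.94 4.43] score 0.956 angle left -0.0027
pad [359.08 245.82]
```

View pics/c7.png

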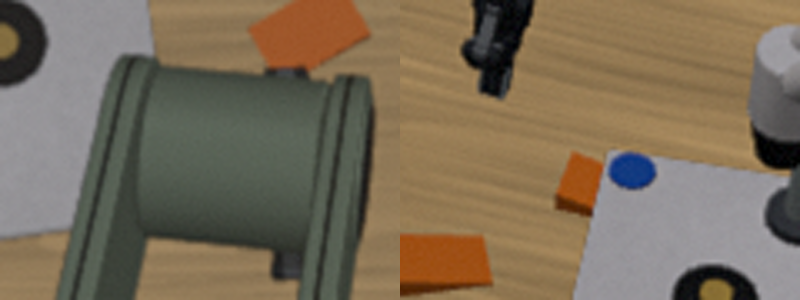

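Request:
{"name": "drive_tool", "arguments": {
  "delta_pos": [
    [0, 25, 0],
    [0, 25, 0],
    [0, 25, 0],
    [0, 15, 0],
    [0, 0, 0]
  ],
  "spin": [0, 0, 0, 0, 0]
}}

```text
time_s: 9.28
ee_pos: [0.522, 0.061, 0.1009]
tcp_rot: [13.5, 84.2, -75.5]
wrist_force: [-0.7, -0.5, -0.5]
opening: -0.002
```

```bash
python3 -c "from h import *; st()"
```

```text
t 9.2833 p [0.522  0.061  0.1009] F [-0.7 -0.5 -0.5] jaw deg 1.1 toolx [ 0.025 -0.098 -0.995] -0.002340275299785169
```

Request:
{"name": "drive_tool", "arguments": {
  "delta_pos": [
    [4, 8, -10],
    [0, 0, -10],
    [0, 0, -5],
    [0, 0, 0]
  ],
  "spin": [0, 0, 0, 0]
}}

```text
time_s: 9.62
ee_pos: [0.5233, 0.0692, 0.0708]
tcp_rot: [9.4, 84.2, -79.3]
wrist_force: [0.1, -1.1, -0.4]
opening: 0.002
```

Request:
{"name": "drive_tool", "arguments": {
  "delta_pos": [
    [0, 0, -4],
    [0, 0, -3],
    [0, 0, 0]
  ],
  "spin": [0, 0, 0]
}}

```text
time_s: 9.87
ee_pos: [0.522, 0.0671, 0.0619]
tcp_rot: [7.5, 84.2, -81.4]
wrist_force: [-0.0, -0.3, 1.0]
opening: -0.005
```

Request:
{"name": "drive_tool", "arguments": {
  "delta_pos": [
    [0, 0, -2],
    [0, 0, -2]
  ],
  "spin": [0, 0]
}}

```text
time_s: 10.03
ee_pos: [0.5223, 0.067, 0.0613]
tcp_rot: [6.8, 84.3, -82.1]
wrist_force: [-8.8, 3.5, 18.7]
opening: 0.001
```

Request:
{"name": "drive_tool", "arguments": {
  "delta_pos": [
    [0, 0, -2],
    [0, 0, -2]
  ],
  "spin": [0, 0]
}}

```text
time_s: 10.2
ee_pos: [0.5223, 0.067, 0.0614]
tcp_rot: [6.1, 84.3, -83.0]
wrist_force: [-5.2, 1.1, 11.7]
opening: -0.0
```

Contact came with the fingertips at z ≈ 39.4 mm, which is the level pad height. The pad held firm at 12–19 N. Next I lift clear and check again.

Request:
{"name": "drive_tool", "arguments": {
  "delta_pos": [
    [0, 0, 0],
    [0, 0, 15],
    [0, 0, 25],
    [0, -25, 25],
    [0, -30, 20]
  ],
  "spin": [0, 0, 0, 0, 0]
}}

```text
time_s: 10.62
ee_pos: [0.5184, 0.0139, 0.1462]
tcp_rot: [1.4, 84.4, -87.3]
wrist_force: [0.9, -0.3, 0.8]
opening: -0.003
```

Request:
{"name": "drive_tool", "arguments": {
  "delta_pos": [
    [-20, -40, 20],
    [-20, -40, 20],
    [-20, -40, 10],
    [-20, -30, 0],
    [0, 0, 0]
  ],
  "spin": [0, 0, 0, 0, 0]
}}

```text
time_s: 11.03
ee_pos: [0.4497, -0.1299, 0.1996]
tcp_rot: [11.9, 83.7, -76.9]
wrist_force: [0.4, 0.4, -0.3]
opening: 0.002
```

Request:
{"name": "drive_tool", "arguments": {
  "delta_pos": [
    [-20, -40, 0],
    [-20, -40, 0],
    [-20, -40, 0],
    [0, 0, 0],
    [0, 0, 0]
  ],
  "spin": [0, 0, 0, 0, 0]
}}

```text
time_s: 11.45
ee_pos: [0.3937, -0.2455, 0.2029]
tcp_rot: [15.9, 83.3, -73.2]
wrist_force: [0.3, 1.0, -0.8]
opening: -0.002
```

```bash
python3 lev.py s8.png; python3 -c "
from h import *; c=cam('top','t8.png'); shim(c); pad(cam('scene'));i=cv2.imread('pics/s8.png')
cv2.imwrite('pics/c8.png',np.hstack([cv2.resize(c['img'][:,:,::-1],(400,300)),cv2.resize(i,(400,300))]))"
```

```text
t 11.45 p [ 0.3937 -0.2455  0.2029] F [ 0.3  1.  -0.8] jaw deg 1.0 toolx [ 0.034 -0.112 -0.993] -0.0022677419176883678
head (np.int64(402), np.int64(216)) shift [5.8 5. ] expected level [4.05 3.47] score 0.963 angle left -0.0279
ocular (np.int64(431), np.int64(187)) shift [6.  5.4] expected level [6.48 6.04] score 0.982 angle left 0.0057
coltop (np.int64(416), np.int64(181)) shift [5.6 5.4] expected level [5.94 4.43] score 0.956 angle left -0.0027
shim [0.5307 0.0468 0.01  ] [[555.0, 69.0], [554.0, 24.0], [507.0, 25.0], [508.0, 69.0]] 90.0
pad [359.08 245.82]
```

View pics/c8.png

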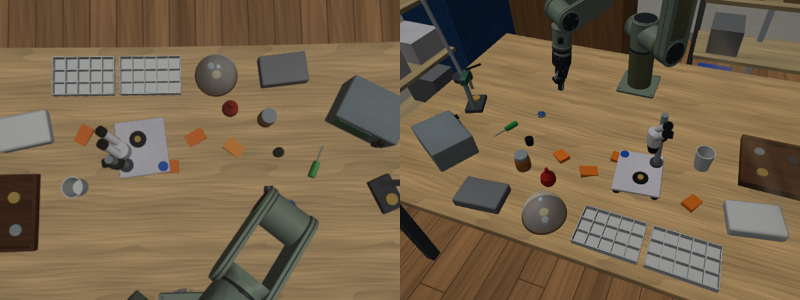

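```bash
python3 -c "from h import *; print(bot.sign_off())"
```

```text
the job is handed in; nothing more can be done
None
```

The orange shim is under the short foot, the microscope now appears level, and the job was handed in at about 11.5 s. No verdict was reported.

**What I did:** I chose the wedge nearest the robot's base. I pushed it about 14 mm sideways into line with the foot, then about 50 mm thin edge first. The push turned stiff at 14–23 N with the shim's back at y ≈ 0.02 m, where the geometry said it should. After backing off I pressed the pad with shut fingertips, and the wrist force read 12–19 N, more than the light press asked for but well under 40 N. Then I moved the arm clear.

**What the last checks showed:**
- **Level:** the fingertips met the pad at z ≈ 39.4 mm, against 39 mm when level. The ocular and column-top shifts leave an angle of 0.006 and -0.003 rad. The scene view did not change between letting go of the shim and the end.
- **Shim position:** it lies about 6 mm off the foot's centreline, against the 23 mm allowed, and stayed put.
- **Other things on the bench:** those in view look unmoved in the final pictures. I judged that by eye and did not measure it. The watch case is partly hidden by the arm in the last top view.

**Checks that disagreed:**
- The image check on the head gave -0.028 rad, which is physically impossible; I put this down to my guess of its height.
- The pad moved 1.2 px where about 1.7 px was expected, which is near the limit of what that camera can resolve.
- The tool tilted about 6° during the stiff push and stayed tilted through the press.

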